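# Load assay cartridges into the tilted rail tube

## Robot

A 6-joint arm with a two-finger parallel gripper is mounted at the origin on a cart in front of the work surface, level with it; the furniture and walls round the work are solid. World frame = base frame: x ahead of the robot, y to its left, z up, the work surface at z = 0. Lengths are in m, angles in rad, forces in N, time in s.
With the tool pointing down it reaches from about 0.375 to 0.9 m from the base axis. Payload 3.1 kg.
Tool frame: the origin (TCP) lies between the finger pads; the fingertips stand 17 mm ahead of it and the grasp point (between the pads) lies 2 mm behind it; z points along the fingers, y is the line along which they close (so a half turn about z gives the same grasp; the last joint's range is limited). The gripper opens to 85 mm and grips with 20 to 120 N. Pads are 22 mm wide; open, the fingers measure 114 mm over their backs; the gripper's body (76 mm by 85 mm) begins 54 mm behind the grasp point. The pads swing forward as they close: fully open they stand 13 mm farther back than shut.
Start: joints at [1.083, 0.527, 1.433, -0, 1.181, -0.178], TCP at [0.191, 0.595, 0.248] pointing down, gripper open.
Joint ranges: [-3.08, 3.08], [-0.75, 2.2], [0.22, 2.44], [-1.43, 4.57], [0, 2.65], [-2.85, 2.85]. Speed limits (rad/s): [2.79, 2.79, 3.14, 3.14, 3.14, 3.14].

## Interface

Orientations are given as a unit quaternion [x, y, z, w].
In Python, from station import sense, vision, order gives the robot as it stands.
- The arm moves only by the shell command python3 -m crank 'ROWS' [OPENING] [FORCE]. ROWS is JSON, a list of rows, each an object with "dp": the shift along the world's x, y, z in units of 30 mm (1.0 is 30 mm), a list of three; "angular": the turn, a rotation vector about the world's x, y, z in degrees, a list of three. In form: [{"dp": [dx, dy, dz], "angular": [ax, ay, az]}, ...]. A call has 1 to 20 rows; each row shifts and turns the commanded pose from where the row before left it; what a row does not reach is not made up. A row lasts 1/10 s, in which the tool goes at most 50 mm and 8.59 degrees, less where a joint would pass 70% of its speed; a pose out of reach is approached as far as the arm can. A call is refused whole if a number of a shift passes 1 or a number of a turn 8.59, either way. A call with a gripper value outside its range is refused whole. OPENING is the closure, from 0 (fully open) to 1 (shut), set as the call begins (- or left out, the last holds). The fingers move at their own pace and stop on an object; FORCE is the grip in N (left out, the last holds). Time passes only in rows, so rows that do not move let the fingers close. It gives the time, the measured TCP pose, the force, the opening and the grip force at its end, in the units of the state.
- sense(): the state, without advancing time (a new reading comes with each control period).
- vision.snapshot(name): name is "scene" or "side" or "wrist"; returns a dict with "image" (400x640x3 uint8, blue, green, red), "range_z" (400x640 float32, m along the optical axis (not along the pixel's ray), 0 where there is no reading), "mtx" (3x3 intrinsics, pixels), "pose" (4x4, takes a point from camera to world coordinates); the wrist camera has in their place "mount" (4x4, takes a point from camera to tool coordinates, whose origin is the TCP and whose axes are the flange's). Camera axes: x right, y down, z forward; pixel columns grow to the right and rows downward; lengths in m; the calibration is good to about 2 mm. The wrist camera is an equidistant fisheye: a pixel r from the principal point sees the ray r / f radians off the axis. A picture is of the moment at which its call begins: read the wrist's pose just before it.
- order.sign_off(): hands the job in; it is judged then, once.
The state is a dict: "t": time; "q": joint angles; "qd": joint speeds; "tau": joint torques, N m; "tcp_pos": TCP position; "tool_rot": TCP orientation; "force": force on the tool from outside, world axes, zero at the start; "ft_torque": the same for the moment, N m; "finger_gap": opening from 0.0 (shut) to 1.0 (fully open); "gripper_force": force on a finger pad.
Only numpy, scipy, OpenCV 4.12 (cv2) and the standard library are available. Lean on these libraries where they do the work, as an engineer would, in place of code of your own. Each camera call takes 0.05 s, during which the arm holds its last target. There are 200 camera calls.

## Task

Lift the spent orange-nosed cartridge off the loader's ledge and put it in the yellow discard tray. Then load the two fresh blue-nosed cartridges from the bench into the tilted rail tube, nose first (nose downhill, like the one already in it), one after the other: lay each flat on the level ledge, let go, then push it from behind over the brow so that it slides home against the one before. Leave the bottles, the tube rack and the petri dish where they stand.

Things in the scene. Friction and masses are not known exactly. Their poses are not given: they have to be found in the camera images.
- loader: Fixed gravity loader, a grey stand, 235 x 60 mm. Origin on the bench; own x points from the ledge to the downhill end, z up. Level ledge: deck top at z = 128 mm, from x = -36 (open rear edge) to x = +40 mm (brow, where a 35 degree slope begins). Deck and rail are slippery (friction about 0.25): pushed far enough over the brow to tip, a cartridge slides down by itself.
- ledge (a point): Point on the ledge's deck where to lay a cartridge (its origin here), 10 mm behind the loader's origin in own x, z = 128 mm; axes as the loader's. Guides 5 mm high stand either side of the deck: 46 mm apart from the rear edge to 20 mm ahead of this point, then a funnel narrows to 33 mm at the brow, 50 mm ahead. Pushing until the tail is 5 mm short of the brow is ample.
- rail: Tilted rail tube, fixed to the loader. Origin: middle of the brow, on the sliding floor; own x points downhill along the floor, 35 degrees below level, z square to the floor. Side walls 33 mm apart; from x = 50 to 180 mm lips 7.5 mm above the floor cover the base plate's sides and leave an 18 mm slot for the rib. End stop at x = 180 mm. Cartridges at home: origins at x = about 159, 117, 75 mm.
- cart_a: Fresh cartridge, white with blue nose, lying flat on the bench, facing any way. 42 (own x) x 30 mm base plate, 5 mm thick; on it, flush with the tail, a grip rib 24 long, 12 wide, its top 19 mm above the underside, its centre 9 mm from the origin towards the tail. Origin: centre of the underside; +x points to the nose (rounded end, 21 mm ahead), z up. About 30 g.
- cart_b: Second fresh cartridge, same as cart_a (white, blue nose), lying flat on the bench, facing any way. 42 (own x) x 30 mm base plate, 5 mm thick; on it, flush with the tail, a grip rib 24 long, 12 wide, its top 19 mm above the underside, its centre 9 mm from the origin towards the tail. Origin: centre of the underside; +x points to the nose (rounded end, 21 mm ahead), z up. About 30 g.
- cart_home: Fresh cartridge already in the tube, nose down against the end stop. Same shape: 42 (own x) x 30 mm base plate, 5 mm thick; on it, flush with the tail, a grip rib 24 long, 12 wide, its top 19 mm above the underside, its centre 9 mm from the origin towards the tail. Origin: centre of the underside; +x points to the nose (rounded end, 21 mm ahead), z up. About 30 g.
- cart_spent: Spent cartridge, beige with orange nose, flat on the ledge, roughly along it, nose towards the tube. 42 (own x) x 30 mm base plate, 5 mm thick; on it, flush with the tail, a grip rib 24 long, 12 wide, its top 19 mm above the underside, its centre 9 mm from the origin towards the tail. Origin: centre of the underside; +x points to the nose (rounded end, 21 mm ahead), z up. About 30 g.
- discard_tray: Fixed yellow open tray for spent cartridges, 100 (own x) x 76 (own y) x 16 mm, walls and floor 3 mm thick. Origin: centre of its underside
- amber_bottle: Bystander: amber dropper bottle with black cap, 42 mm diameter, 89 mm tall, upright. Origin: centre of its underside
- wash_bottle: Bystander: white bottle with red cap, 50 mm diameter, 105 mm tall, upright beside the rail tube. Origin: centre of its underside
- tube_rack: Bystander: blue rack with small tubes, 48 (own x) x 126 (own y) x 54 mm. Origin: centre of its underside
- dish: Bystander: closed clear petri dish, 62 mm diameter, 14 mm tall. Origin: centre of its underside
Not all that is in view belongs to the job. Leave any brown or green look-alike of the cart_a alone.

How it is judged:
On the way, in this order (a step that is already met when the one before it is completed fails the run):
1. the spent cartridge lies in the discard tray, let go (x of cart_spent in the frame of discard_tray between -0.04 and 0.04 m and y of cart_spent in the frame of discard_tray between -0.032 and 0.032 m and z of cart_spent in the frame of discard_tray between -0.002 and 0.03 m and linear speed of cart_spent below 0.02 m/s and contact force between cart_spent and the fingers below 0.1 N), for 0.2 s.
2. a fresh cartridge lies flat on the ledge, let go (((x of cart_a in the frame of loader between -0.032 and 0.034 m and y of cart_a in the frame of loader between -0.012 and 0.012 m and z of cart_a in the frame of loader between 0.124 and 0.133 m and angle between cart_a's own x axis and vertical between 1.47 and 1.67 rad and angle between cart_a's own z axis and vertical below 0.12 rad and contact force between cart_a and the fingers below 0.3 N and linear speed of cart_a below 0.02 m/s) or (x of cart_b in the frame of loader between -0.032 and 0.034 m and y of cart_b in the frame of loader between -0.012 and 0.012 m and z of cart_b in the frame of loader between 0.124 and 0.133 m and angle between cart_b's own x axis and vertical between 1.47 and 1.67 rad and angle between cart_b's own z axis and vertical below 0.12 rad and contact force between cart_b and the fingers below 0.3 N and linear speed of cart_b below 0.02 m/s))), for 0.1 s.
3. that cartridge has slid home in the tube, nose downhill (((x of cart_a in the frame of rail between 0.11 and 0.165 m and y of cart_a in the frame of rail between -0.004 and 0.004 m and z of cart_a in the frame of rail between -0.003 and 0.004 m and angle between cart_a's own x axis and vertical between 2.03 and 2.33 rad and linear speed of cart_a below 0.02 m/s) or (x of cart_b in the frame of rail between 0.11 and 0.165 m and y of cart_b in the frame of rail between -0.004 and 0.004 m and z of cart_b in the frame of rail between -0.003 and 0.004 m and angle between cart_b's own x axis and vertical between 2.03 and 2.33 rad and linear speed of cart_b below 0.02 m/s))), for 0.1 s.
4. the other fresh cartridge lies flat on the ledge, let go ((((x of cart_a in the frame of rail between 0.069 and 0.165 m and y of cart_a in the frame of rail between -0.004 and 0.004 m and z of cart_a in the frame of rail between -0.003 and 0.004 m and angle between cart_a's own x axis and vertical between 2.03 and 2.33 rad and linear speed of cart_a below 0.02 m/s) and (x of cart_b in the frame of loader between -0.032 and 0.034 m and y of cart_b in the frame of loader between -0.012 and 0.012 m and z of cart_b in the frame of loader between 0.124 and 0.133 m and angle between cart_b's own x axis and vertical between 1.47 and 1.67 rad and angle between cart_b's own z axis and vertical below 0.12 rad and contact force between cart_b and the fingers below 0.3 N and linear speed of cart_b below 0.02 m/s)) or ((x of cart_b in the frame of rail between 0.069 and 0.165 m and y of cart_b in the frame of rail between -0.004 and 0.004 m and z of cart_b in the frame of rail between -0.003 and 0.004 m and angle between cart_b's own x axis and vertical between 2.03 and 2.33 rad and linear speed of cart_b below 0.02 m/s) and (x of cart_a in the frame of loader between -0.032 and 0.034 m and y of cart_a in the frame of loader between -0.012 and 0.012 m and z of cart_a in the frame of loader between 0.124 and 0.133 m and angle between cart_a's own x axis and vertical between 1.47 and 1.67 rad and angle between cart_a's own z axis and vertical below 0.12 rad and contact force between cart_a and the fingers below 0.3 N and linear speed of cart_a below 0.02 m/s)))), for 0.1 s.
5. both fresh cartridges are home in the tube (x of cart_a in the frame of rail between 0.069 and 0.165 m and y of cart_a in the frame of rail between -0.004 and 0.004 m and z of cart_a in the frame of rail between -0.003 and 0.004 m and angle between cart_a's own x axis and vertical between 2.03 and 2.33 rad and linear speed of each of cart_a, cart_b below 0.02 m/s and x of cart_b in the frame of rail between 0.069 and 0.165 m and y of cart_b in the frame of rail between -0.004 and 0.004 m and z of cart_b in the frame of rail between -0.003 and 0.004 m and angle between cart_b's own x axis and vertical between 2.03 and 2.33 rad), for 0.1 s.
At the end, for the whole second after the job is handed in: All three blue-nosed cartridges lie at rest between the rail tube's walls under its lips, noses downhill, pushed up against the end stop and one another (no gap of more than about 6 mm in all), and the spent cartridge lies released inside the discard tray (all of step 1 and all of step 5 and x of cart_home in the frame of rail between 0.069 and 0.165 m and y of cart_home in the frame of rail between -0.004 and 0.004 m and z of cart_home in the frame of rail between -0.003 and 0.004 m and angle between cart_home's own x axis and vertical between 2.03 and 2.33 rad and linear speed of cart_home below 0.02 m/s); the robot touches nothing.
It fails at once if the amber bottle is moved by more than 25 mm or tipped (distance of amber_bottle from where it was at the start of the episode above 0.025 m or angle between amber_bottle's own z axis and vertical above 0.3 rad).
It fails at once if the red-capped bottle is moved by more than 25 mm or tipped (distance of wash_bottle from where it was at the start of the episode above 0.025 m or angle between wash_bottle's own z axis and vertical above 0.3 rad).
It fails at once if the blue tube rack is moved by more than 25 mm or tipped (distance of tube_rack from where it was at the start of the episode above 0.025 m or angle between tube_rack's own z axis and vertical above 0.3 rad).
It fails at once if the petri dish is moved by more than 25 mm or tipped (distance of dish from where it was at the start of the episode above 0.025 m or angle between dish's own z axis and vertical above 0.3 rad).
It also fails if it takes over 72 s, if anything falls off the work surface, if the arm or the gripper's body presses on something with over 40 N, if the wrist force passes 120 N, or if a joint passes its speed limit or range.

## Working session

There is one attempt and no reset: what is moved stays moved. The work goes in short steps, Python scripts to look and compute and a shell command to move; the robot and the scene stay as the last step left them, time stands still between calls to the robot, and variables do not carry over. Pictures are saved under pics/ and viewed, at most 10 in all, crops included, and the job is handed in when it is done.

```bash
ls; mkdir -p pics; python3 - <<'E'
from station import sense, vision
import cv2,numpy as np,pickle
s=sense();print({k:np.round(v,3).tolist() for k,v in s.items()})
for n in ("scene","side"):
    d=vision.snapshot(n);pickle.dump(d,open(f"{n}.pkl","wb"));cv2.imwrite(f"pics/{n}0.png",d["image"]);print(n,d["mtx"].round(1).tolist(),d["pose"].round(3).tolist(),(d["range_z"]>0).mean())
E
```

```text
pics
{'t': 0.0, 'q': [1.082, 0.528, 1.434, -0.0, 1.181, -0.179], 'qd': [-0.0, 0.001, 0.0, 0.001, -0.002, 0.002], 'tau': [0.002, -44.235, -17.803, -0.0, 0.008, -0.0], 'tcp_pos': [0.19, 0.595, 0.247], 'tool_rot': [0.154, 0.988, -0.001, -0.0], 'force': [0.148, -0.262, 0.244], 'ft_torque': [0.028, -0.042, 0.027], 'gripper_force': 0.0, 'finger_gap': 1.001}
scene [[378.9, 0.0, 323.7], [0.0, 378.9, 202.1], [0.0, 0.0, 1.0]] [[0.818, -0.244, 0.52, 0.015], [-0.575, -0.335, 0.747, -0.74], [-0.008, -0.91, -0.414, 0.503], [0.0, 0.0, 0.0, 1.0]] 0.995921875
side [[450.9, 0.0, 323.2], [0.0, 450.9, 188.0], [0.0, 0.0, 1.0]] [[0.572, -0.538, 0.619, -0.283], [-0.82, -0.386, 0.422, -0.583], [0.012, -0.749, -0.662, 0.923], [0.0, 0.0, 0.0, 1.0]] 0.99609375
```

View pics/scene0.png

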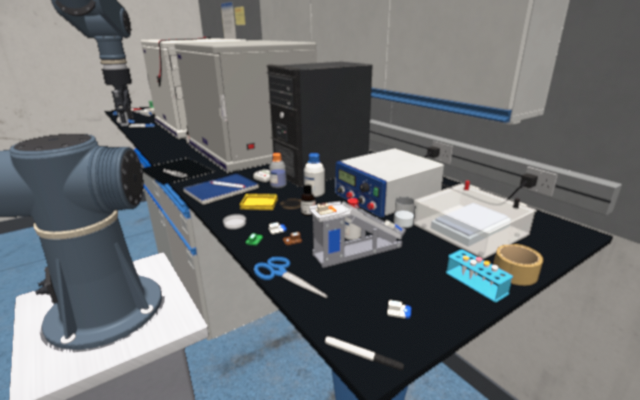

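View pics/side0.png

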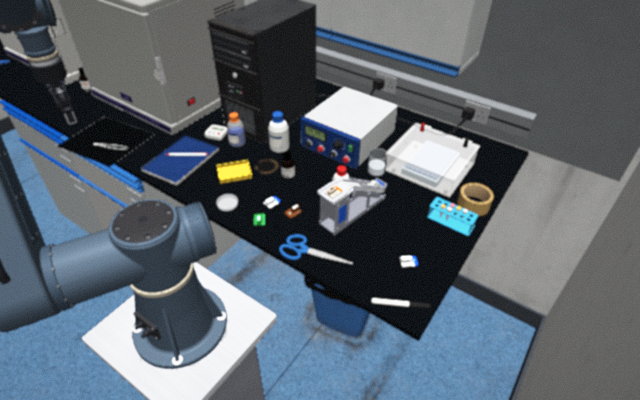

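The scene view shows the loader with the spent cartridge on its ledge (about 328,210), rail running to (395,240), and the red-capped bottle behind it. The yellow tray is at (258,201), the fresh cartridges at (278,228) and (399,310), the green and brown look-alikes at (254,239) and (291,238), the dish at (234,221) and the rack at (480,270). The side view agrees: cartridges at (272,202) and (408,261), tray at (235,171), ledge at (333,188).

```bash
cat > h.py <<'E'
import numpy as np,cv2,pickle
from scipy.spatial.transform import Rotation as R
from station import sense, vision
def cloud(d):
    K=d["mtx"];z=d["range_z"];v,u=np.mgrid[:400,:640]
    p=np.stack([(u-K[0,2])/K[0,0]*z,(v-K[1,2])/K[1,1]*z,z],-1)
    return p@d["pose"][:3,:3].T+d["pose"][:3,3]
def wrist():
    s=sense();d=vision.snapshot("wrist")
    T=np.eye(4);T[:3,:3]=R.from_quat(s["tool_rot"]).as_matrix();T[:3,3]=s["tcp_pos"]
    d["pose"]=T@d["mount"];return d,s
def wray(d,px):
    px=np.atleast_2d(px).astype(float);K=d["mtx"];q=(px-K[:2,2])/np.array([K[0,0],K[1,1]])
    r=np.linalg.norm(q,axis=1,keepdims=True);r=np.maximum(r,1e-9)
    c=np.hstack([q/r*np.sin(r),np.cos(r)]);return c@d["pose"][:3,:3].T,d["pose"][:3,3]
def onz(d,px,z):
    r,o=wray(d,px);return o+r*((z-o[2])/r[:,2:])
def hsv(d): return cv2.cvtColor(d["image"],cv2.COLOR_BGR2HSV)
E
python3 - <<'E'
from h import *
for n,P in (("scene",dict(spent=(328,210),tray=(258,203),a=(278,228),b=(399,310),green=(254,239),brown=(291,239),dish=(234,220),amber=(308,205),rack=(480,265),wash=(353,205),railend=(395,242),scis=(290,275))),("side",dict(spent=(333,188),tray=(235,171),a=(272,202),b=(408,261),green=(260,219),brown=(293,211),dish=(228,202),amber=(288,165),wash=(341,170),rack=(452,215),railend=(378,190)))):
    d=pickle.load(open(n+".pkl","rb"));c=cloud(d)
    for k,(u,v) in P.items(): print(n,k,np.median(c[v-1:v+2,u-1:u+2].reshape(-1,3),0).round(3))
    # grey-stand high points between 10 and 16 cm around loader
d=wrist()[0];print(d["mtx"],d["mount"].round(3))
E
```

```text
scene spent [ 0.462 -0.114  0.133]
scene tray [0.471 0.282 0.002]
scene a [0.436 0.087 0.006]
scene b [ 0.464 -0.346  0.009]
scene green [0.354 0.063 0.012]
scene brown [0.434 0.011 0.009]
scene dish [0.353 0.19  0.014]
scene amber [0.553 0.114 0.035]
scene rack [ 0.674 -0.374  0.044]
scene wash [ 0.576 -0.065  0.097]
scene railend [ 0.643 -0.155  0.007]
scene scis [ 0.352 -0.119  0.006]
side spent [ 0.457 -0.111  0.148]
side tray [0.478 0.278 0.005]
side a [0.431 0.087 0.01 ]
side b [ 0.465 -0.343  0.01 ]
side green [0.349 0.062 0.02 ]
side brown [0.437 0.011 0.008]
side dish [0.352 0.187 0.016]
side amber [0.552 0.119 0.054]
side wash [ 0.576 -0.059  0.106]
side rack [ 0.653 -0.378  0.045]
side railend [ 0.623 -0.159  0.046]
[[309.70691629   0.         321.32123416]
 [  0.         309.70691629 199.33847797]
 [  0.           0.           1.        ]] [[-0.    -0.954 -0.299  0.076]
 [ 1.    -0.     0.001 -0.   ]
 [-0.001 -0.299  0.954 -0.126]
 [ 0.     0.     0.     1.   ]]
```

```bash
python3 - <<'E'
from h import *
for n in ("scene","side"):
    d=pickle.load(open(n+".pkl","rb"));c=cloud(d);H=hsv(d)
    def m(lo,hi,x0,x1,y0,y1,z0,z1):
        k=cv2.inRange(H,lo,hi)>0
        return k&(c[...,0]>x0)&(c[...,0]<x1)&(c[...,1]>y0)&(c[...,1]<y1)&(c[...,2]>z0)&(c[...,2]<z1)
    def rep(t,k):
        p=c[k]
        if len(p)>4: print(n,t,len(p),p.mean(0).round(3),cv2.minAreaRect(p[:,:2].astype(np.float32)*1000))
    rep("tray",m((20,120,80),(35,255,255),.4,.56,.2,.36,-.01,.03))
    for t,x,y in (("a",.434,.087),("b",.465,-.345)):
        rep(t+" white",m((0,0,120),(180,70,255),x-.05,x+.05,y-.05,y+.05,.001,.04)); rep(t+" blue",m((100,110,60),(130,255,255),x-.05,x+.05,y-.05,y+.05,-.01,.04))
    rep("spent orange",m((5,110,80),(18,255,255),.4,.56,-.2,0,.11,.2));rep("spent all",m((0,0,130),(40,255,255),.4,.56,-.2,-.05,.11,.17))
    rep("loader",m((0,0,40),(180,255,255),.38,.7,-.25,-.05,.03,.125))
E
```

```text
scene tray 546 [0.474 0.283 0.006] ((480.75140380859375, 301.34490966796875), (133.4149627685547, 117.43704986572266), 51.83503723144531)
scene a white 103 [0.428 0.087 0.009] ((430.8926696777344, 90.4638442993164), (29.699975967407227, 33.623619079589844), 77.88156127929688)
scene a blue 34 [0.459 0.095 0.001] ((459.46734619140625, 97.12155151367188), (50.93167495727539, 13.873764038085938), 61.579795837402344)
scene b white 219 [ 0.461 -0.342  0.009] ((464.23529052734375, -339.75958251953125), (30.050296783447266, 32.63554000854492), 39.64823532104492)
scene b blue 82 [ 0.482 -0.354  0.002] ((484.21142578125, -352.2410583496094), (43.01938247680664, 11.713479995727539), 41.14057159423828)
scene spent orange 24 [ 0.475 -0.111  0.133] ((474.5030517578125, -110.30050659179688), (11.012054443359375, 27.343151092529297), 0.9289393424987793)
scene spent all 506 [ 0.472 -0.118  0.13 ] ((489.70050048828125, -113.48373413085938), (60.74431610107422, 118.69373321533203), 79.68809509277344)
scene loader 2194 [ 0.517 -0.13   0.075] ((554.2081909179688, -100.95655059814453), (110.58600616455078
[... 464 characters left out ...]
45 [ 0.463 -0.34   0.01 ] ((468.61376953125, -337.6400451660156), (40.5540771484375, 32.603065490722656), 39.91655349731445)
side b blue 52 [ 0.482 -0.357  0.005] ((483.8369445800781, -356.1648864746094), (39.188819885253906, 14.886674880981445), 43.426509857177734)
side spent orange 12 [ 0.472 -0.115  0.138] ((472.9334716796875, -117.11880493164062), (18.621397018432617, 12.426166534423828), 23.234224319458008)
side spent all 156 [ 0.457 -0.112  0.138] ((462.4284362792969, -106.3715591430664), (38.54454040527344, 45.1121826171875), 78.63749694824219)
side loader 1329 [ 0.523 -0.125  0.079] ((555.7139892578125, -101.17105865478516), (110.9683837890625, 240.06033325195312), 81.93621063232422)
```

```bash
python3 -m crank '[{"dp":[0.85,-0.95,0],"angular":[0,0,0]},{"dp":[0.85,-0.95,0],"angular":[0,0,0]},{"dp":[0.85,-0.95,0],"angular":[0,0,0]},{"dp":[0.85,-0.95,0],"angular":[0,0,0]},{"dp":[0.85,-0.95,0],"angular":[0,0,0]},{"dp":[0.85,-0.95,0],"angular":[0,0,0]},{"dp":[0.85,-0.95,0],"angular":[0,0,0]},{"dp":[0.85,-0.95,0],"angular":[0,0,0]},{"dp":[0.85,-0.95,0.3],"angular":[0,0,0]},{"dp":[0.85,-0.95,0.3],"angular":[0,0,0]},{"dp":[0,-1,0.3],"angular":[0,0,0]},{"dp":[0,-1,0.3],"angular":[0,0,0]},{"dp":[0,-1,0.3],"angular":[0,0,0]},{"dp":[0,-1,0],"angular":[0,0,0]},{"dp":[0,-1,0],"angular":[0,0,0]},{"dp":[0,-1,0],"angular":[0,0,0]},{"dp":[0,-1,0],"angular":[0,0,0]},{"dp":[0,-1,0],"angular":[0,0,0]},{"dp":[0,-1,0],"angular":[0,0,0]},{"dp":[0,-1,0],"angular":[0,0,0]}]' 0 30 && python3 - <<'E'
from h import *
d,s=wrist();pickle.dump((d,s),open("w1.pkl","wb"));cv2.imwrite("pics/w1.png",d["image"]);print(s["t"],s["tcp_pos"],s["tool_rot"])
E
```

```text
t: 2.15
tcp_pos: [0.4452, 0.0091, 0.2932]
tool_rot: [0.154, 0.988, 0.0, -0.0]
force: [0.2, -0.3, -1.3]
finger_gap: 0.996
gripper_force: 0.0
2.15 [0.44516033 0.00910248 0.29322086] [ 1.54281963e-01  9.88026851e-01  2.92933436e-05 -1.26110147e-04]
```

View pics/w1.png

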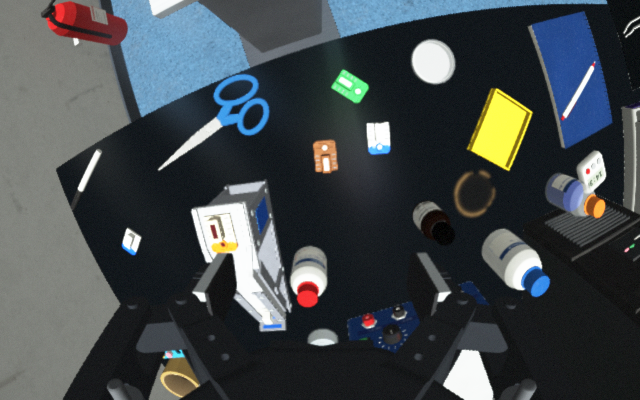

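The wrist view shows everything: spent cartridge at (222,230) on the loader deck, tray at (500,130), cart_a at (378,138) with its nose down in the image, cart_b at (131,240), wash bottle at (310,275), amber bottle at (433,222) and dish at (433,62).

```bash
cat >> h.py <<'E'
def blob(k,d,z,roi=None):
    "largest contour of mask -> world outline on plane z, minAreaRect (mm)"
    if roi: 
        g=np.zeros_like(k);u0,v0,u1,v1=roi;g[v0:v1,u0:u1]=k[v0:v1,u0:u1];k=g
    cs=cv2.findContours(k.astype(np.uint8),cv2.RETR_EXTERNAL,cv2.CHAIN_APPROX_NONE)[0]
    c=max(cs,key=cv2.contourArea)[:,0,:];w=onz(d,c,z)[:,:2]
    r=cv2.minAreaRect((w*1000).astype(np.float32));M=cv2.moments((w*1e3).astype(np.float32).reshape(-1,1,2))
    return w,r,np.array([M["m10"],M["m01"]])/M["m00"]
E
python3 - <<'E'
from h import *
d,s=pickle.load(open("w1.pkl","rb"));H=hsv(d)
y=cv2.inRange(H,(20,100,60),(35,255,255));w,r,c=blob(y,d,.014,(440,70,560,190));print("tray",r,c)
cc=d["range_z"]
for t,roi,z in (("a",(350,110,400,160),0.),("b",(110,220,150,262),0.),("spent",(190,190,245,265),.128)):
    bl=cv2.inRange(H,(95,90,60),(130,255,255)) if t!="spent" else cv2.inRange(H,(5,120,100),(25,255,255))
    wh=cv2.inRange(H,(0,0,120),(180,80,255))
    print(t,"nose",blob(bl,d,z+.005,roi)[1:]);
    if t!="spent": print("  all",blob(bl|wh,d,z+.005,roi)[1:])
# points on loader deck: range at sample pixels
for u,v in ((200,210),(240,240),(222,230),(230,195),(212,253),(262,215),(275,318),(378,128),(378,138)):
    r,o=wray(d,(u,v));ax=d["pose"][:3,2];p=o+r[0]*cc[v,u]/(r[0]@ax);print((u,v),p.round(3))
x0,y0=185,170
cv2.imwrite("pics/w1c.png",cv2.resize(d["image"][y0:340,x0:305],None,fx=4.5,fy=3.5,interpolation=cv2.INTER_CUBIC))
E
```

```text
tray ((472.0525817871094, 277.62872314453125), (87.45793151855469, 104.35784149169922), 51.03605651855469) [472.09859949 277.66576384]
a nose (((452.5069274902344, 88.67677307128906), (32.35504913330078, 14.922974586486816), 78.03330993652344), array([454.18806725,  89.0627438 ]))
  all (((438.2086486816406, 92.12564086914062), (32.45786666870117, 44.58436584472656), 76.74288177490234), array([437.98707671,  92.23771016]))
b nose (((481.575439453125, -355.22418212890625), (33.8021240234375, 12.511929512023926), 44.940948486328125), array([ 482.53034212, -354.57415325]))
  all (((469.5650939941406, -341.8124694824219), (33.86408615112305, 47.81993865966797), 40.95952606201172), array([ 469.90497041, -341.46251151]))
spent nose (((476.1623840332031, -112.78173828125), (23.435060501098633, 13.48381519317627), 88.48148345947266), array([ 476.9936712 , -112.43256492]))
(200, 210) [ 0.432 -0.121  0.127]
(240, 240) [ 0.477 -0.092  0.127]
(222, 230) [ 0.456 -0.1    0.141]
(230, 195) [ 0.441 -0.11   0.057]
(212, 253) [ 0.482 -0.129  0.129]
(262, 215) [ 0.475 -0.076  0.069]
(275, 318) [ 0.643 -0.129  0.048]
(378, 128) [0.422 0.094 0.02 ]
(378, 138) [0.435 0.09  0.019]
```

```bash
python3 -m crank '[{"dp":[0,-1,0.2],"angular":[0,0,0]},{"dp":[0,-1,0.2],"angular":[0,0,0]},{"dp":[0,-1,0.2],"angular":[0,0,0]},{"dp":[0,-1,0.2],"angular":[0,0,0]},{"dp":[0,0,0],"angular":[0,0,0]},{"dp":[0,0,0],"angular":[0,0,0]}]' && python3 - <<'E'
from h import *
d,s=wrist();pickle.dump((d,s),open("w2.pkl","wb"));cv2.imwrite("pics/w2.png",d["image"]);print(s["t"],s["tcp_pos"])
E
```

```text
t: 2.8
tcp_pos: [0.4452, -0.1098, 0.3171]
tool_rot: [0.155, 0.988, 0.0, -0.0]
force: [0.2, 0.1, 0.5]
finger_gap: 1.001
gripper_force: 0.0
2.8 [ 0.44521296 -0.10981778  0.31707688]
```

View pics/w2.png

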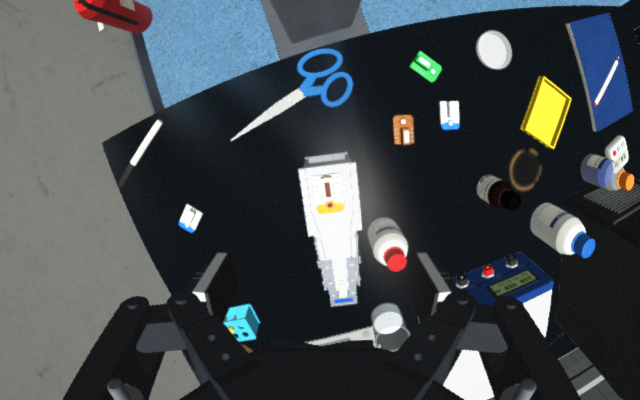

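The loader is now directly under the camera: deck from (303,165) to (360,230), spent nose at (330,208), rail end at (343,300).

```bash
cat >> h.py <<'E'
def wcloud(d):
    v,u=np.mgrid[:400,:640];r,o=wray(d,np.stack([u.ravel(),v.ravel()],-1));z=d["range_z"].ravel()
    return (o+r*(z/(r@d["pose"][:3,2]))[:,None]).reshape(400,640,3)
E
python3 - <<'E'
from h import *
d,s=pickle.load(open("w2.pkl","rb"));H=hsv(d);c=wcloud(d)
box=(c[...,0]>.38)&(c[...,0]<.72)&(c[...,1]>-.22)&(c[...,1]<-.03)
k=box&(c[...,2]>.1205)&(c[...,2]<.14);k[:, :290]=0;k[:,370:]=0
w,r,cc=blob(k,d,.130,(290,150,370,245));print("deck",r,cc)
k=box&(c[...,2]>.03);k[:,:290]=0;k[:,370:]=0
p=c[k];q=p[(p[:,2]>.025)]
# mid-line of loader by slices in x: y range
for x in np.arange(.425,.66,.015):
    a=q[abs(q[:,0]-x)<.004]
    if len(a)>8: print(round(x,3),len(a),np.percentile(a[:,1],[3,97]).round(4),np.mean(np.percentile(a[:,1],[3,97])).round(4),np.percentile(a[:,2],[10,50,95]).round(3))
o=cv2.inRange(H,(5,120,100),(25,255,255));print("nose",blob(o,d,.133,(310,190,350,225))[1:])
# rib top: heights .142-.152
k=box&(c[...,2]>.1405)&(c[...,2]<.155);ri=c[k];print("rib",len(ri),ri.mean(0),cv2.minAreaRect((ri[:,:2]*1e3).astype(np.float32)))
cr=cv2.resize(d["image"][145:315,285:385],None,fx=5,fy=3.5,interpolation=cv2.INTER_CUBIC);cv2.imwrite("pics/w2c.png",cr)
E
```

```text
deck ((477.8243713378906, -108.60840606689453), (60.66257858276367, 93.9608383178711), 78.8382568359375) [ 473.29362607 -107.51659788]
0.425 23 [-0.1286 -0.0956] -0.1121 [0.127 0.133 0.403]
0.44 2782 [-0.1237 -0.0824] -0.103 [0.129 0.382 0.395]
0.455 431 [-0.1324 -0.0765] -0.1044 [0.128 0.133 0.148]
0.47 383 [-0.1349 -0.0794] -0.1072 [0.128 0.133 0.135]
0.485 355 [-0.1386 -0.0811] -0.1099 [0.128 0.129 0.134]
0.5 365 [-0.1411 -0.0838] -0.1124 [0.128 0.129 0.134]
0.515 205 [-0.1402 -0.0888] -0.1145 [0.121 0.125 0.132]
0.53 175 [-0.1424 -0.0936] -0.118 [0.11  0.114 0.126]
0.545 171 [-0.1454 -0.0971] -0.1213 [0.099 0.104 0.118]
0.56 154 [-0.1487 -0.1003] -0.1245 [0.089 0.094 0.107]
0.575 140 [-0.1553 -0.0976] -0.1264 [0.07  0.083 0.097]
0.59 109 [-0.1541 -0.1028] -0.1284 [0.069 0.079 0.087]
0.605 93 [-0.1571 -0.1068] -0.1319 [0.057 0.062 0.076]
0.62 123 [-0.1586 -0.1108] -0.1347 [0.049 0.053 0.065]
0.635 80 [-0.1617 -0.113 ] -0.1374 [0.04  0.052 0.063]
0.65 30 [-0.1601 -0.1221] -0.1411 [0.037 0.042 0.049]
nose (((474.983642578125, -109.87494659423828), (11.656594276428223, 10.308259963989258), 44.55915451049805), array([ 474.80747239, -109.80959419]))
rib 291 [ 0.45229609 -0.10581472  0.14733244] ((452.67803955078125, -105.92488098144531), (12.42332649230957, 24.023561477661133), 79.24946594238281)
```

View pics/w2c.png

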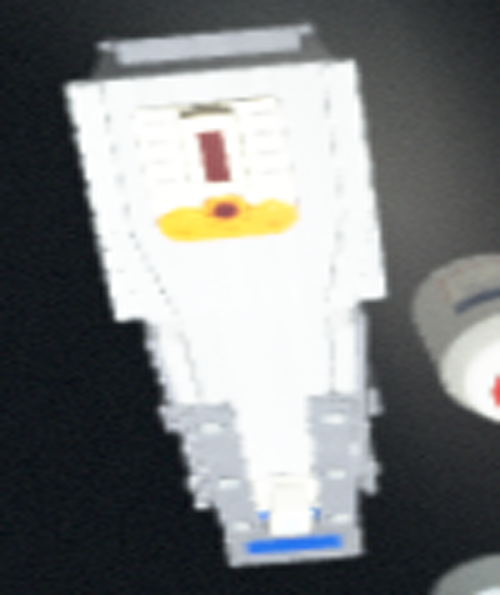

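The crop shows the deck corners at about (299,169), (356,163), (309,236) and (362,230), the spent rib at (328,190), and the loaded cartridge's rib at the lower end. The rib top measures z = 0.147 and 12 x 24 mm, which matches the given sizes.

```bash
python3 - <<'E'
from h import *
d,s=pickle.load(open("w2.pkl","rb"))
w=onz(d,[(298.6,169.3),(355.6,162.7),(308.6,236.4),(361.6,229.9)],.133)[:,:2];print(w.round(4))
rear=w[:2].mean(0);fr=w[2:].mean(0);print(rear,fr,np.degrees(np.arctan2(*(fr-rear)[::-1])),np.linalg.norm(fr-rear),np.linalg.norm(w[1]-w[0]))
E
```

```text
[[ 0.4277 -0.1285]
 [ 0.439  -0.0709]
 [ 0.5018 -0.1426]
 [ 0.5124 -0.0851]]
[ 0.43334004 -0.09974425] [ 0.50708091 -0.11386704] -10.84195699750164 0.07508108132591987 0.058678632004395825
```

```bash
python3 -m crank '[{"dp":[0.24,0.13,-0.5],"angular":[0,0,6.9]},{"dp":[0,0,-1],"angular":[0,0,0]},{"dp":[0,0,-1],"angular":[0,0,0]},{"dp":[0,0,-1],"angular":[0,0,0]},{"dp":[0,0,-1],"angular":[0,0,0]},{"dp":[0,0,-0.6],"angular":[0,0,0]},{"dp":[0,0,-0.3],"angular":[0,0,0]},{"dp":[0,0,0],"angular":[0,0,0]},{"dp":[0,0,0],"angular":[0,0,0]}]' 0.4 30
```

```text
t: 3.75
tcp_pos: [0.4531, -0.1055, 0.1558]
tool_rot: [0.094, 0.996, -0.0, 0.0]
force: [-0.3, -0.1, 0.4]
finger_gap: 0.599
gripper_force: 0.0
```

```bash
python3 -m crank '[{"dp":[0,0,-0.1],"angular":[0,0,0]},{"dp":[0,0,0],"angular":[0,0,0]}]' && python3 -m crank '[{"dp":[0,0,0],"angular":[0,0,0]},{"dp":[0,0,0],"angular":[0,0,0]},{"dp":[0,0,0],"angular":[0,0,0]},{"dp":[0,0,0],"angular":[0,0,0]},{"dp":[0,0,0],"angular":[0,0,0]},{"dp":[0,0,0.3],"angular":[0,0,0]},{"dp":[0,0,0.7],"angular":[0,0,0]},{"dp":[0,0,1],"angular":[0,0,0]},{"dp":[0,0,0],"angular":[0,0,0]}]' 1 30
```

```text
t: 3.95
tcp_pos: [0.4531, -0.106, 0.1529]
tool_rot: [0.095, 0.996, -0.0, 0.001]
force: [-0.6, -0.4, 0.9]
finger_gap: 0.597
gripper_force: 0.0
t: 4.85
tcp_pos: [0.4548, -0.1068, 0.2155]
tool_rot: [0.094, 0.996, -0.001, 0.004]
force: [0.9, -0.1, 0.4]
finger_gap: 0.129
gripper_force: 31.3
```

```bash
python3 -m crank '[{"dp":[0,0.5,0],"angular":[0,0,0]},{"dp":[0,1,0],"angular":[0,0,0]},{"dp":[0,1,0],"angular":[0,0,0]},{"dp":[0,1,0],"angular":[0,0,0]},{"dp":[0.1,1,0],"angular":[0,0,0]},{"dp":[0.1,1,0],"angular":[0,0,0]},{"dp":[0.1,1,0],"angular":[0,0,0]},{"dp":[0,1,0],"angular":[0,0,0]},{"dp":[0,1,-0.5],"angular":[0,0,0]},{"dp":[0,1,-0.9],"angular":[0,0,0]},{"dp":[0,1,-0.9],"angular":[0,0,0]},{"dp":[0,1,-0.9],"angular":[0,0,0]},{"dp":[0,1,-0.9],"angular":[0,0,0]},{"dp":[0,0.4,-0.5],"angular":[0,0,0]},{"dp":[0,0,-0.8],"angular":[0,0,0]},{"dp":[0,0,-0.6],"angular":[0,0,0]},{"dp":[0,0,0],"angular":[0,0,0]},{"dp":[0,0,0],"angular":[0,0,0]}]'
```

```text
t: 6.65
tcp_pos: [0.4602, 0.2813, 0.0315]
tool_rot: [0.094, 0.996, -0.001, -0.001]
force: [-0.0, 0.2, -0.1]
finger_gap: 0.131
gripper_force: 31.6
```

```bash
python3 -m crank '[{"dp":[0,0,-0.08],"angular":[0,0,0]},{"dp":[0,0,0],"angular":[0,0,0]}]' && python3 -m crank '[{"dp":[0,0,0],"angular":[0,0,0]},{"dp":[0,0,0],"angular":[0,0,0]},{"dp":[0,0,0],"angular":[0,0,0]},{"dp":[0,0,0.3],"angular":[0,0,0]},{"dp":[0,0,1],"angular":[0,0,0]},{"dp":[0,0,1],"angular":[0,0,0]},{"dp":[-0.1,-1,1],"angular":[0,0,-2.6]},{"dp":[-0.2,-1,1],"angular":[0,0,0]},{"dp":[-0.2,-1,0.8],"angular":[0,0,0]},{"dp":[-0.2,-1,0],"angular":[0,0,0]},{"dp":[-0.2,-1,0],"angular":[0,0,0]},{"dp":[-0.1,-1,0],"angular":[0,0,0]},{"dp":[0,-0.3,0],"angular":[0,0,0]},{"dp":[0,0,0],"angular":[0,0,0]}]' 0.6 && python3 - <<'E'
from h import *
d,s=wrist();pickle.dump((d,s),open("w3.pkl","wb"));print(s["t"],s["tcp_pos"]);H=hsv(d);c=wcloud(d)
k=(c[...,2]>.0145)&(c[...,2]<.03)&(abs(c[...,0]-.43)<.04)&(abs(c[...,1]-.092)<.04);p=c[k];print("rib a",len(p),p.mean(0),cv2.minAreaRect((p[:,:2]*1e3).astype(np.float32)))
bl=cv2.inRange(H,(95,90,60),(130,255,255));bl[~((abs(c[...,0]-.44)<.05)&(abs(c[...,1]-.09)<.04))]=0;print("nose",blob(bl,d,.005)[1:])
k=(c[...,2]>.0145)&(c[...,2]<.03)&(abs(c[...,0]-.434)<.04)&(abs(c[...,1]-.011)<.04);p=c[k];print("brown hi",p.mean(0))
o=cv2.inRange(H,(8,150,120),(20,255,255));o[~((abs(c[...,0]-.472)<.06)&(abs(c[...,1]-.278)<.06))]=0;v,u=np.nonzero(o);print("spent",len(u),c[o>0].mean(0) if len(u) else None)
k=(c[...,2]>.017)&(c[...,2]<.04)&(abs(c[...,0]-.472)<.05)&(abs(c[...,1]-.278)<.05);print("spent rib",c[k].mean(0),k.sum(),cv2.minAreaRect((c[k][:,:2]*1e3).astype(np.float32)))
cv2.imwrite("pics/w3.png",d["image"])
E
```

```text
t: 6.85
tcp_pos: [0.4618, 0.2812, 0.0305]
tool_rot: [0.095, 0.996, 0.0, 0.0]
force: [0.2, 0.1, -0.8]
finger_gap: 0.131
gripper_force: 31.6
t: 8.25
tcp_pos: [0.432, 0.0913, 0.1834]
tool_rot: [0.119, 0.993, 0.0, 0.0]
force: [0.1, 0.0, 0.0]
finger_gap: 0.4
gripper_force: 0.0
8.25 [0.43202065 0.09130476 0.18344544]
rib a 315 [0.4278836  0.09419194 0.01931997] ((428.3265686035156, 93.8193130493164), (11.7052001953125, 24.667072296142578), 76.46617126464844)
nose (((452.09185791015625, 88.75439453125), (32.03469467163086, 14.062278747558594), 76.3438949584961), array([453.93458765,  88.92464608]))
brown hi [0.44674222 0.01522079 0.01918801]
spent 35 [0.48230938 0.27302013 0.00899808]
spent rib [0.4647056 0.2795302 0.0205941] 355 ((473.3470764160156, 278.57098388671875), (75.70832061767578, 98.30436706542969), 51.927066802978516)
```

View pics/w3.png

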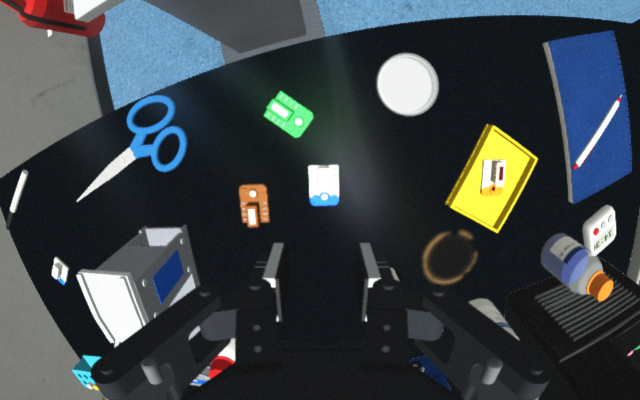

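The spent cartridge lies flat in the tray at (493,178), and cart_a is at (323,186) with its nose pointing down in the image.

```bash
python3 -m crank '[{"dp":[-0.13,0.09,-0.5],"angular":[0,0,0]},{"dp":[0,0,-1],"angular":[0,0,0]},{"dp":[0,0,-1],"angular":[0,0,0]},{"dp":[0,0,-1],"angular":[0,0,0]},{"dp":[0,0,-1],"angular":[0,0,0]},{"dp":[0,0,-0.6],"angular":[0,0,0]},{"dp":[0,0,-0.15],"angular":[0,0,0]},{"dp":[0,0,0],"angular":[0,0,0]},{"dp":[0,0,0],"angular":[0,0,0]}]'
```

```text
t: 9.2
tcp_pos: [0.4283, 0.0954, 0.026]
tool_rot: [0.117, 0.993, 0.0, 0.001]
force: [-0.4, 0.1, 0.8]
finger_gap: 0.397
gripper_force: 0.0
```

```bash
python3 -m crank '[{"dp":[0,0,-0.03],"angular":[0,0,0]},{"dp":[0,0,0],"angular":[0,0,0]},{"dp":[0,0,0],"angular":[0,0,0]},{"dp":[0,0,0],"angular":[0,0,0]},{"dp":[0,0,0],"angular":[0,0,0]},{"dp":[0,0,0.5],"angular":[0,0,0]},{"dp":[0,0,1],"angular":[0,0,0]},{"dp":[0,0,1],"angular":[0,0,0]},{"dp":[0,0,1],"angular":[0,0,0]},{"dp":[0.1,-0.6,1],"angular":[0,0,2.6]},{"dp":[0.13,-1,1],"angular":[0,0,0]},{"dp":[0.1,-1,0.2],"angular":[0,0,0]},{"dp":[0.1,-1,0],"angular":[0,0,0]},{"dp":[0.1,-1,0],"angular":[0,0,0]},{"dp":[0.1,-1,0],"angular":[0,0,0]},{"dp":[0.1,-0.7,0],"angular":[0,0,0]},{"dp":[0,-0.3,0],"angular":[0,0,0]},{"dp":[0,0,0],"angular":[0,0,0]},{"dp":[0,0,0],"angular":[0,0,0]}]' 1 30
```

```text
t: 11.1
tcp_pos: [0.4489, -0.1023, 0.1954]
tool_rot: [0.095, 0.996, 0.0, -0.001]
force: [-0.7, -1.1, 0.0]
finger_gap: 0.128
gripper_force: 30.2
```

```bash
python3 -m crank '[{"dp":[0,0,-0.5],"angular":[0,0,0]},{"dp":[0,0,-0.5],"angular":[0,0,0]},{"dp":[0,0,-0.28],"angular":[0,0,0]},{"dp":[0,0,0],"angular":[0,0,0]},{"dp":[0,0,0],"angular":[0,0,0]}]'
```

```text
t: 11.6
tcp_pos: [0.4497, -0.1026, 0.1572]
tool_rot: [0.094, 0.996, 0.0, -0.0]
force: [0.5, -0.4, -0.7]
finger_gap: 0.125
gripper_force: 30.2
```

```bash
python3 -m crank '[{"dp":[0,0,-0.06],"angular":[0,0,0]},{"dp":[0,0,-0.05],"angular":[0,0,0]},{"dp":[0,0,0],"angular":[0,0,0]}]' && python3 -m crank '[{"dp":[0,0,0],"angular":[0,0,0]},{"dp":[0,0,0],"angular":[0,0,0]},{"dp":[0,0,0],"angular":[0,0,0]},{"dp":[0,0,0.5],"angular":[0,0,0]},{"dp":[0,0,1],"angular":[0,0,0]},{"dp":[-0.5,0.1,0.5],"angular":[0,0,0]},{"dp":[-0.5,0.1,0],"angular":[0,0,0]},{"dp":[0,0,0],"angular":[0,0,0]}]' 0.75 && python3 - <<'E'
from h import *
d,s=wrist();pickle.dump((d,s),open("w4.pkl","wb"));print(s["t"],s["tcp_pos"]);H=hsv(d);c=wcloud(d)
k=(c[...,2]>.1405)&(c[...,2]<.155)&(abs(c[...,0]-.45)<.04)&(abs(c[...,1]+.105)<.03);p=c[k];print("rib",len(p),p.mean(0),cv2.minAreaRect((p[:,:2]*1e3).astype(np.float32)))
bl=cv2.inRange(H,(95,90,60),(130,255,255));bl[~((abs(c[...,0]-.47)<.05)&(abs(c[...,1]+.107)<.04)&(c[...,2]>.12))]=0;print("nose",blob(bl,d,.133)[1:])
E
```

```text
t: 11.9
tcp_pos: [0.4498, -0.1032, 0.154]
tool_rot: [0.095, 0.996, -0.0, 0.0]
force: [-0.1, -0.2, -0.4]
finger_gap: 0.133
gripper_force: 30.2
t: 12.7
tcp_pos: [0.4178, -0.0963, 0.2141]
tool_rot: [0.095, 0.996, 0.0, -0.001]
force: [-0.5, 0.4, -0.5]
finger_gap: 0.249
gripper_force: 0.0
12.7 [ 0.41782042 -0.096303    0.21412158]
rib 562 [ 0.4481255  -0.103214    0.14708399] ((449.5959777832031, -103.22977447509766), (12.151418685913086, 24.79690933227539), 78.62452697753906)
nose (((474.05584716796875, -109.10896301269531), (29.921863555908203, 8.544236183166504), 79.10986328125), array([ 474.78194431, -108.58701282]))
```

Flat on the ledge and aligned (yaw about -11 degrees). Now I go behind it with shut fingers.

```bash
python3 -m crank '[{"dp":[-0.2,0.03,0],"angular":[0,0,0]},{"dp":[0,0,-0.5],"angular":[0,0,0]},{"dp":[0,0,-0.8],"angular":[0,0,0]},{"dp":[0,0,-0.4],"angular":[0,0,0]},{"dp":[0,0,-0.25],"angular":[0,0,0]},{"dp":[0,0,0],"angular":[0,0,0]},{"dp":[0,0,0],"angular":[0,0,0]}]' 1
```

```text
t: 13.45
tcp_pos: [0.4141, -0.0964, 0.1553]
tool_rot: [0.095, 0.996, -0.0, 0.0]
force: [-0.3, -0.8, -0.7]
finger_gap: -0.001
gripper_force: 0.0
```

```bash
python3 -m crank '[{"dp":[0.26,-0.05,0],"angular":[0,0,0]},{"dp":[0.26,-0.05,0],"angular":[0,0,0]},{"dp":[0.26,-0.05,0],"angular":[0,0,0]},{"dp":[0.26,-0.05,0],"angular":[0,0,0]},{"dp":[0.26,-0.05,0],"angular":[0,0,0]},{"dp":[0.26,-0.05,0],"angular":[0,0,0]},{"dp":[0.26,-0.05,0],"angular":[0,0,0]},{"dp":[0.26,-0.05,0],"angular":[0,0,0]},{"dp":[0.26,-0.05,0],"angular":[0,0,0]},{"dp":[0.26,-0.05,0],"angular":[0,0,0]},{"dp":[0,0,0],"angular":[0,0,0]},{"dp":[0,0,0],"angular":[0,0,0]},{"dp":[0,0,0],"angular":[0,0,0]}]'
```

```text
t: 14.75
tcp_pos: [0.4912, -0.111, 0.1552]
tool_rot: [0.095, 0.996, 0.0, -0.0]
force: [-0.2, 0.6, -0.1]
finger_gap: 0.001
gripper_force: 0.0
```

```bash
python3 -m crank '[{"dp":[0,0,0.5],"angular":[0,0,0]},{"dp":[-0.7,0,1],"angular":[0,0,0]},{"dp":[-0.7,0,1],"angular":[0,0,0]},{"dp":[0,-0.5,1],"angular":[0,0,0]},{"dp":[0,0,0],"angular":[0,0,0]}]' 0.5 && python3 - <<'E'
from h import *
d,s=wrist();pickle.dump((d,s),open("w5.pkl","wb"));print(s["t"],s["tcp_pos"]);H=hsv(d);c=wcloud(d)
a=-10.84*np.pi/180;ex=np.array([np.cos(a),np.sin(a)]);L=np.array([.4687,-.1065])
rel=c[...,:2]-L;lx=rel@ex;ly=rel@np.array([-ex[1],ex[0]])
th=np.radians(35);rx=(lx-.04)*np.cos(th)-(c[...,2]-.128)*np.sin(th);rz=(lx-.04)*np.sin(th)+(c[...,2]-.128)*np.cos(th)
k=(rz>.0145)&(rz<.025)&(abs(ly)<.008)&(rx>.0)&(rx<.2)
h,e=np.histogram(rx[k],np.arange(0,.2,.01));print(dict(zip(e[:-1].round(2),h)))
cv2.imwrite("pics/w5.png",cv2.resize(d["image"][100:380,200:480],None,fx=2,fy=2))
E
```

```text
t: 15.25
tcp_pos: [0.4514, -0.1284, 0.2641]
tool_rot: [0.095, 0.995, -0.002, 0.004]
force: [0.6, -0.7, 0.3]
finger_gap: 0.499
gripper_force: 0.0
15.25 [ 0.45144595 -0.12835156  0.26407912]
{np.float64(0.0): np.int64(0), np.float64(0.01): np.int64(0), np.float64(0.02): np.int64(0), np.float64(0.03): np.int64(0), np.float64(0.04): np.int64(0), np.float64(0.05): np.int64(0), np.float64(0.06): np.int64(0), np.float64(0.07): np.int64(0), np.float64(0.08): np.int64(0), np.float64(0.09): np.int64(58), np.float64(0.1): np.int64(28), np.float64(0.11): np.int64(17), np.float64(0.12): np.int64(0), np.float64(0.13): np.int64(39), np.float64(0.14): np.int64(15), np.float64(0.15): np.int64(18), np.float64(0.16): np.int64(0), np.float64(0.17): np.int64(59), np.float64(0.18): np.int64(32)}
```

View pics/w5.png

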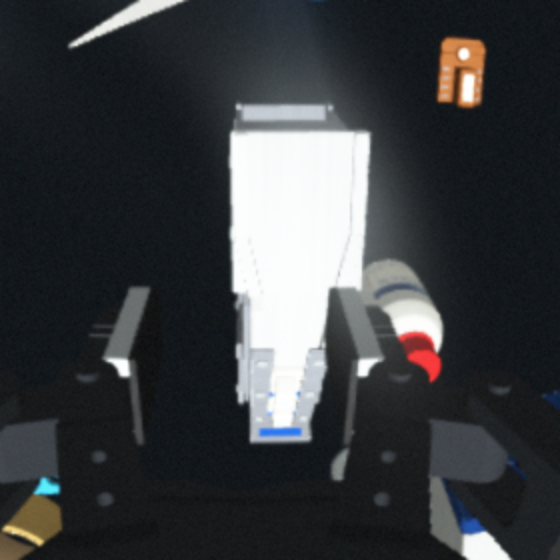

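The deck is empty, and ribs now show at rail x of 96-120 and 138-162 mm, so the first fresh cartridge is home. Next is cart_b.

```bash
python3 -m crank '[{"dp":[0,-0.8,0],"angular":[0,0,-7]},{"dp":[0,-1,0],"angular":[0,0,-7]},{"dp":[0,-1,0],"angular":[0,0,-7]},{"dp":[0,-1,-0.5],"angular":[0,0,-8]},{"dp":[0,-1,-0.8],"angular":[0,0,-8]},{"dp":[0,-1,-0.8],"angular":[0,0,0]},{"dp":[0,-0.8,-0.5],"angular":[0,0,0]},{"dp":[0,0,0],"angular":[0,0,0]},{"dp":[0,0,0],"angular":[0,0,0]}]' 0.6 && python3 - <<'E'
from h import *
d,s=wrist();pickle.dump((d,s),open("w6.pkl","wb"));print(s["t"],s["tcp_pos"],s["tool_rot"]);H=hsv(d);c=wcloud(d)
near=(abs(c[...,0]-.468)<.04)&(abs(c[...,1]+.342)<.04)
k=(c[...,2]>.0145)&(c[...,2]<.03)&near;p=c[k];print("rib b",len(p),p.mean(0),cv2.minAreaRect((p[:,:2]*1e3).astype(np.float32)))
bl=cv2.inRange(H,(95,90,60),(130,255,255));bl[~near]=0;print("nose",blob(bl,d,.005)[1:])
E
```

```text
t: 16.2
tcp_pos: [0.4488, -0.3232, 0.1807]
tool_rot: [0.406, 0.914, 0.001, -0.002]
force: [1.0, -0.5, -0.0]
finger_gap: 0.405
gripper_force: 0.0
16.2 [ 0.44883532 -0.32317242  0.18070041] [ 0.40596294  0.91388681  0.00109236 -0.00194855]
rib b 303 [ 0.4632416  -0.3342325   0.01914459] ((463.4765319824219, -334.11749267578125), (12.938321113586426, 23.924375534057617), 41.98795700073242)
nose (((479.1358642578125, -353.5325927734375), (31.5081729888916, 13.511284828186035), 42.025264739990234), array([ 480.61960413, -355.07954669]))
```

```bash
python3 -m crank '[{"dp":[0.48,-0.36,-0.5],"angular":[0,0,0]},{"dp":[0,0,-1],"angular":[0,0,0]},{"dp":[0,0,-1],"angular":[0,0,0]},{"dp":[0,0,-1],"angular":[0,0,0]},{"dp":[0,0,-0.9],"angular":[0,0,0]},{"dp":[0,0,-0.6],"angular":[0,0,0]},{"dp":[0,0,-0.15],"angular":[0,0,0]},{"dp":[0,0,0],"angular":[0,0,0]},{"dp":[0,0,0],"angular":[0,0,0]}]'
```

```text
t: 17.15
tcp_pos: [0.4649, -0.3351, 0.0291]
tool_rot: [0.405, 0.914, -0.0, 0.001]
force: [-0.2, 0.2, -0.5]
finger_gap: 0.404
gripper_force: 0.0
```

```bash
python3 -m crank '[{"dp":[0,0,-0.12],"angular":[0,0,0]},{"dp":[0,0,0],"angular":[0,0,0]}]' && python3 -m crank '[{"dp":[0,0,0],"angular":[0,0,0]},{"dp":[0,0,0],"angular":[0,0,0]},{"dp":[0,0,0],"angular":[0,0,0]},{"dp":[0,0,0],"angular":[0,0,0]},{"dp":[0,0,0.5],"angular":[0,0,0]},{"dp":[0,0,1],"angular":[0,0,0]},{"dp":[0,0,1],"angular":[0,0,0]},{"dp":[0,0.4,1],"angular":[0,0,7]},{"dp":[0,1,1],"angular":[0,0,7]},{"dp":[-0.1,1,1],"angular":[0,0,7]},{"dp":[-0.1,1,0.15],"angular":[0,0,8]},{"dp":[-0.1,1,0],"angular":[0,0,8]},{"dp":[-0.1,1,0],"angular":[0,0,0]},{"dp":[-0.05,1,0],"angular":[0,0,0]},{"dp":[0,0.8,0],"angular":[0,0,0]},{"dp":[0,0.5,0],"angular":[0,0,0]},{"dp":[0,0,0],"angular":[0,0,0]},{"dp":[0,0,0],"angular":[0,0,0]}]' 1 30
```

```text
t: 17.35
tcp_pos: [0.4644, -0.3353, 0.0249]
tool_rot: [0.406, 0.914, -0.0, 0.001]
force: [0.2, -0.2, -0.1]
finger_gap: 0.401
gripper_force: 0.0
t: 19.15
tcp_pos: [0.4511, -0.1046, 0.1941]
tool_rot: [0.094, 0.996, -0.0, 0.001]
force: [0.5, 0.5, 0.3]
finger_gap: 0.126
gripper_force: 30.5
```

```bash
python3 -m crank '[{"dp":[0,0.05,-0.5],"angular":[0,0,0]},{"dp":[0,0,-0.5],"angular":[0,0,0]},{"dp":[0,0,-0.2],"angular":[0,0,0]},{"dp":[0,0,-0.1],"angular":[0,0,0]},{"dp":[0,0,0],"angular":[0,0,0]},{"dp":[0,0,0],"angular":[0,0,0]}]'
```

```text
t: 19.75
tcp_pos: [0.451, -0.1031, 0.155]
tool_rot: [0.095, 0.995, -0.0, 0.0]
force: [-0.2, -0.1, -0.2]
finger_gap: 0.127
gripper_force: 30.5
```

```bash
python3 -m crank '[{"dp":[0,0,-0.05],"angular":[0,0,0]},{"dp":[0,0,0],"angular":[0,0,0]}]' && python3 -m crank '[{"dp":[0,0,0],"angular":[0,0,0]},{"dp":[0,0,0],"angular":[0,0,0]},{"dp":[0,0,0],"angular":[0,0,0]},{"dp":[0,0,0.5],"angular":[0,0,0]},{"dp":[0,0,1],"angular":[0,0,0]},{"dp":[-0.6,0.11,0.5],"angular":[0,0,0]},{"dp":[-0.6,0.11,0],"angular":[0,0,0]},{"dp":[0,0,0],"angular":[0,0,0]},{"dp":[0,0,0],"angular":[0,0,0]}]' 0.75 && python3 - <<'E'
from h import *
d,s=wrist();pickle.dump((d,s),open("w7.pkl","wb"));print(s["t"],s["tcp_pos"]);H=hsv(d);c=wcloud(d)
k=(c[...,2]>.1405)&(c[...,2]<.155)&(abs(c[...,0]-.45)<.04)&(abs(c[...,1]+.105)<.03);p=c[k];print("rib",len(p),p.mean(0),cv2.minAreaRect((p[:,:2]*1e3).astype(np.float32)))
bl=cv2.inRange(H,(95,90,60),(130,255,255));bl[~((abs(c[...,0]-.47)<.05)&(abs(c[...,1]+.107)<.04)&(c[...,2]>.12))]=0;print("nose",blob(bl,d,.133)[1:])
E
```

```text
t: 19.95
tcp_pos: [0.4507, -0.1026, 0.1534]
tool_rot: [0.094, 0.996, -0.0, 0.0]
force: [-0.4, -0.3, -1.0]
finger_gap: 0.127
gripper_force: 30.5
t: 20.85
tcp_pos: [0.415, -0.0961, 0.2133]
tool_rot: [0.095, 0.996, -0.0, 0.001]
force: [-0.2, -0.7, 0.7]
finger_gap: 0.249
gripper_force: 0.0
20.85 [ 0.41499885 -0.09612187  0.21334424]
rib 546 [ 0.44822064 -0.10264585  0.14696226] ((449.5087890625, -102.74015045166016), (12.502240180969238, 24.132192611694336), 78.59329986572266)
nose (((475.6595764160156, -107.47909545898438), (28.469009399414062, 7.743338584899902), 79.06474304199219), array([ 476.05879408, -107.58330242]))
```

Same pose as the first one, so I do the same push, in smaller final steps.

```bash
python3 -m crank '[{"dp":[0,0,-0.5],"angular":[0,0,0]},{"dp":[0,0,-0.8],"angular":[0,0,0]},{"dp":[0,0,-0.4],"angular":[0,0,0]},{"dp":[0,0,-0.22],"angular":[0,0,0]},{"dp":[0,0,0],"angular":[0,0,0]},{"dp":[0,0,0],"angular":[0,0,0]}]' 1
```

```text
t: 21.5
tcp_pos: [0.4153, -0.0962, 0.1556]
tool_rot: [0.095, 0.996, -0.0, 0.0]
force: [0.0, -0.4, -0.2]
finger_gap: 0.003
gripper_force: 0.0
```

```bash
python3 -m crank '[{"dp":[0.26,-0.05,0],"angular":[0,0,0]},{"dp":[0.26,-0.05,0],"angular":[0,0,0]},{"dp":[0.26,-0.05,0],"angular":[0,0,0]},{"dp":[0.26,-0.05,0],"angular":[0,0,0]},{"dp":[0.26,-0.05,0],"angular":[0,0,0]},{"dp":[0.26,-0.05,0],"angular":[0,0,0]},{"dp":[0.26,-0.05,0],"angular":[0,0,0]},{"dp":[0.26,-0.05,0],"angular":[0,0,0]},{"dp":[0.26,-0.05,0],"angular":[0,0,0]},{"dp":[0.2,-0.04,0],"angular":[0,0,0]},{"dp":[0,0,0],"angular":[0,0,0]},{"dp":[0,0,0],"angular":[0,0,0]},{"dp":[0,0,0],"angular":[0,0,0]}]' && python3 -m crank '[{"dp":[0,0,0.5],"angular":[0,0,0]},{"dp":[-0.7,0,1],"angular":[0,0,0]},{"dp":[-0.7,0,1],"angular":[0,0,0]},{"dp":[0,-0.5,1],"angular":[0,0,0]},{"dp":[0,0,0],"angular":[0,0,0]},{"dp":[0,0,0],"angular":[0,0,0]}]' 0.5 && python3 - <<'E'
from h import *
d,s=wrist();pickle.dump((d,s),open("w8.pkl","wb"));print(s["t"],s["tcp_pos"]);c=wcloud(d)
a=-10.84*np.pi/180;ex=np.array([np.cos(a),np.sin(a)]);L=np.array([.4687,-.1065])
rel=c[...,:2]-L;lx=rel@ex;ly=rel@np.array([-ex[1],ex[0]])
th=np.radians(35);rx=(lx-.04)*np.cos(th)-(c[...,2]-.128)*np.sin(th);rz=(lx-.04)*np.sin(th)+(c[...,2]-.128)*np.cos(th)
k=(rz>.0145)&(rz<.025)&(abs(ly)<.008)&(rx>.0)&(rx<.2)
h,e=np.histogram(rx[k],np.arange(0,.2,.005));print([(round(float(x)*1e3),int(n)) for x,n in zip(e,h) if n])
cv2.imwrite("pics/w8.png",cv2.resize(d["image"][100:380,200:480],None,fx=2,fy=2))
E
```

```text
t: 22.8
tcp_pos: [0.4903, -0.1104, 0.1555]
tool_rot: [0.095, 0.996, 0.0, -0.0]
force: [1.1, -0.8, -0.1]
finger_gap: 0.005
gripper_force: 0.0
t: 23.4
tcp_pos: [0.4487, -0.1258, 0.2611]
tool_rot: [0.095, 0.995, -0.0, 0.001]
force: [1.0, -0.3, -0.7]
finger_gap: 0.502
gripper_force: 0.0
23.4 [ 0.44870868 -0.12580827  0.26111685]
[(50, 39), (55, 31), (60, 13), (65, 24), (70, 23), (75, 1), (90, 2), (95, 44), (100, 14), (105, 17), (110, 16), (115, 5), (135, 36), (140, 13), (145, 9), (150, 9), (155, 5), (160, 3), (175, 59), (180, 27)]
```

View pics/w8.png

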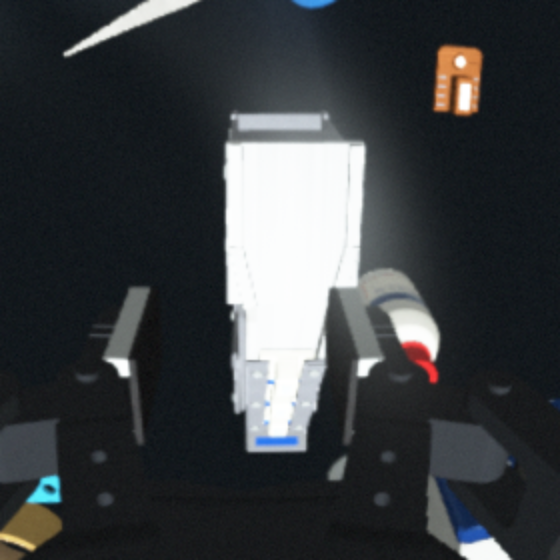

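The deck is clear and three ribs stand at 53-77, 95-119 and 137-161 mm, all home with no gaps. The wash bottle is upright at (400,320), so I hand the job in.

```bash
python3 -c "
from station import order
print(order.sign_off())"
```

```text
the job is handed in; nothing more can be done
None
```

The spent cartridge is in the yellow tray and both fresh ones are home in the tube against the first, confirmed in the wrist camera views; I handed the job in at about 23 s and got no verdict back.

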